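# Shut the turtle's tub into its carry crate and drop the latch bar into its keeper

## Robot

A 6-joint arm with a two-finger parallel gripper is mounted at the origin on the work surface. World frame = base frame: x ahead of the robot, y to its left, z up, the work surface at z = 0. Lengths are in m, angles in degrees, forces in N, time in s.
With the tool pointing down it reaches from about 0.325 to 0.875 m from the base axis. Payload 4.4 kg.
Tool frame: the origin (TCP) lies at the very end of the fingers, on their centre line; the grasp point (between the pads) lies 19 mm behind it; z points along the fingers, y is the line along which they close (so a half turn about z gives the same grasp; the last joint's range is limited). The gripper opens to 85 mm and grips with 20 to 120 N. Pads are 22 mm wide; open, the fingers measure 114 mm over their backs; the gripper's body (76 mm by 85 mm) begins 54 mm behind the grasp point. The pads swing forward as they close: fully open they stand 13 mm farther back than shut.
Start: joints at [-77.951, 11.837, 88.321, -0, 79.842, -8.623], TCP at [0.203, -0.538, 0.231] pointing down, gripper open.
Joint ranges: [-156.59, 156.59], [-49.26, 127.26], [12.9, 141.05], [-63.56, 243.56], [4.71, 150.69], [-161.64, 161.64]. Speed limits (degrees/s): [159.86, 159.86, 180, 180, 180, 180].

## Interface

Orientations are given as a 3x3 rotation matrix whose columns are the frame's x, y, z axes.
In Python, from station import get_obs, grab_frame, ticket gives the robot as it stands.
- The arm moves only by the tool move_arm, never from a script. Its argument "series" is a list of rows, each an object of numbers: "jaw": the opening, from 0 (shut) to 1 (fully open); "x", "y", "z": the shift along the world's x, y, z scaled (see below); "yaw": the turn about the world's z scaled (see below). A call has 1 to 20 rows; each row shifts and turns the commanded pose from where the row before left it; what a row does not reach is not made up. The controller multiplies each number of a shift by 150 mm and each number of a turn by 2 rad. A row lasts 1/10 s, in which the tool goes at most 50 mm and 8.59 degrees, less where a joint would pass 70% of its speed; a pose out of reach is approached as far as the arm can. A call with a number of a shift or a turn outside -1 to 1 is refused whole. A call with a gripper value outside its range is refused whole. The fingers move at their own pace and stop on an object; "squeeze" is the grip in N (left out, the last holds). Time passes only in rows, so rows that do not move let the fingers close. It gives the time, the measured TCP pose, the force, the opening and the grip force at its end, in the units of the state.
- get_obs(): the state, without advancing time (a new reading comes with each control period).
- grab_frame(name): name is "side" or "top"; returns a dict with "img" (420x560x3 uint8, red, green, blue), "K" (3x3 intrinsics, pixels), "pose" (4x4, takes a point from camera to world coordinates). Camera axes: x right, y down, z forward; pixel columns grow to the right and rows downward; lengths in m; the calibration is good to about 2 mm. A picture is of the moment at which its call begins. There is no depth.
- ticket.finish_job(): hands the job in; it is judged then, once.
The state is a dict: "time": time; "joints": joint angles; "qvel": joint speeds; "joint_torque": joint torques, N m; "position": TCP position; "orientation": TCP orientation; "force": force on the tool from outside, world axes, zero at the start; "moment": the same for the moment, N m; "opening": finger opening in m; "grasp_force": force on a finger pad.
Only numpy, scipy, OpenCV 4.12 (cv2) and the standard library are available. Lean on these libraries where they do the work, as an engineer would, in place of code of your own. Each camera call takes 0.05 s, during which the arm holds its last target. There are 200 camera calls.

## Task

Slide the turtle's green tub gently all the way back into its carry crate; then lift the latch bar by its red knob, swing the barred gate shut without slamming it and ease it in, feeling for the keeper's slot, until the bar drops fully down into it, so that the gate stays latched when you let go. Leave the other things on the bench where they are.

Things in the scene. Friction and masses are not known exactly. Their poses are not given: they have to be found in the camera images.
- crate: Plywood carry crate, fixed to the bench; its one open end (the mouth) is closed by the gate. Origin at bench level, middle of the mouth; x into the crate, z up, y along the mouth from hinge post to latch post. Inside 142 mm wide, 200 mm deep; floor board 10 mm thick from x = 0; roof slats from x = 30 mm to the back, top at z = 122 mm (open above the tub's front). Posts 122 mm tall, fronts at x = 0, |y| = 83 to 119 mm at most.
- back_board (a point): Middle of the inner face of the crate's back board, 50 mm above the bench, at x = 200 mm of the crate: the stop for the tub. Frame as the crate's.
- catch (a point): Nominal middle of the keeper's slot (the catch) at its open top: crate x = -36, y = 98, z = 114 mm; frame as the crate's. Dark steel block on a bracket of the latch post, 16 mm wide along y; the slot, 10 mm wide in x and 26 mm deep, takes the bar from above, with a flat horn 14 mm thick before it and 12 mm behind. The block is bolted through a slotted hole: the true slot lies up to 8 mm off this point in x, different each time.
- gate (a joint): Angle (rad) of the barred white gate about its upright hinge: 0 = square across the mouth; grows as it swings outward, to 2.3; it moves past 0 to a hard stop at -0.06. Gate 164 mm wide, 10 mm thick, from z = 16 to 124 mm, 0.55 kg; hinge friction holds it where it is left (under 1 N at the knob). With the bar in the keeper's slot it stands between -0.057 and 0.057, depending on where the keeper is bolted.
- gate_hinge (a point): A point on the gate's upright hinge axis, 108 mm above the bench, at x = -16, y = -83 mm of the crate. Its frame turns with the gate: y points along the gate from hinge to free edge, -x out of its outer face, z up; same as the crate's frame when the gate is shut. Opening turns it anticlockwise seen from above.
- latch_bar (a joint): Angle (rad) of the gravity latch bar: 0 = level, down on its rest pin; grows as the free end is lifted, to 1.0; falls back by its own weight (0.16 kg). To pass over the keeper's horns it must be lifted 0.11 (0.2 clears them well). It goes down to 0 only over the slot; elsewhere it lands on a horn, at about 0.1. Down in front of the keeper (gate at 0.075 or more) it is not latched.
- bar_pivot (a point): Pivot of the latch bar on the gate: 45 mm from the hinge axis along the gate, 20 mm in front of the gate's middle plane, 108 mm above the bench. Frame as gate_hinge's. The bar is a steel flat 16 mm high and 6 mm thick that reaches 148 mm from the pivot, past the gate's free edge, so its end crosses the keeper when the gate is shut.
- knob (a point): Centre of the red ball knob, 26 mm in diameter, on an 8 mm upright stem on the latch bar: 100 mm along the bar from its pivot and 57 mm above the bar's middle line (165 mm above the bench when the bar is level). Free all round for a pinch from above; gate top and roof lie 28 mm below the ball. Frame as bar_pivot's, tipping with the bar.
- tub: Open green plastic tub, 185 mm long (its x, into the crate), 130 mm wide, 82 mm tall, walls 4 mm; loose, a turtle in it, about 0.6 kg together. Origin at the centre of its underside. It stands on the crate's floor board, at first sticking 40 to 65 mm out of the mouth. Fully home its rear wall touches the back board: origin at x = 107.5 mm of the crate, front face at x = 15 mm.
- tub_front (a point): Middle of the tub's plain front face, 60 mm above its underside (22 mm below its rim), where it can be pushed; sliding takes 3 to 6 N. Frame as the tub's: x points into the crate.
- turtle: A box turtle closed up in its brown and yellow shell, 112 x 88 x 56 mm, sitting in the tub; origin at the centre of its underside.
- jar_amber: Bystander: a lidded round glass jar with amber contents, 62 mm wide, 101 mm tall, standing beside the crate on its latch side; origin at the centre of its underside.
- jar_pale: Bystander: a lidded round glass jar with pale contents, 54 mm wide, 116 mm tall; origin at the centre of its underside.
- wash_bottle: Bystander: a red plastic bottle with white cap, 56 mm wide, 130 mm tall; origin at the centre of its underside.
- tape_roll: Bystander: a blue-green roll of tape standing on its flat side, 68 mm wide, 50 mm tall; origin at the centre of its underside.
- water_dish: Bystander: an empty terracotta dish, 110 mm wide, 28 mm tall; origin at the centre of its underside.
- dry_shell: Bystander: a pale dry turtle shell, 135 x 105 x 66 mm, beside the crate on its hinge side; origin at the centre of its underside.
- soft_brush: Bystander: a brush with a red handle, 170 mm long, lying flat; origin at the centre of its underside.

How it is judged:
By the outcome, as a careful person would: the job done as asked, in the order asked, and still so for the second after the job is handed in, with the robot touching nothing.
It also fails if it takes over 51 s, if anything falls off the work surface, if the arm or the gripper's body presses on something with over 40 N, if the wrist force passes 120 N, or if a joint passes its speed limit or range.

## Working session

There is one attempt and no reset: what is moved stays moved. The work goes in short steps, Python scripts to look and compute and a tool call to move; the robot and the scene stay as the last step left them, time stands still between calls to the robot, and variables do not carry over. Pictures are saved under pics/ and viewed, at most 10 in all, crops included, and the job is handed in when it is done.

Besides the shell and the picture viewer there is one more tool, called after "Request:" as name(argument=value, ...), one argument or row to a line, values as JSON. move_arm: Moves the arm, as the interface text tells. Its arguments: {"type":"object","properties":{"series":{"type":"array","items":{"type":"object","properties":{"jaw":{"type":"number"},"x":{"type":"number"},"y":{"type":"number"},"z":{"type":"number"},"yaw":{"type":"number"}}}},"squeeze":{"type":"number"}},"required":["series"]}

```bash
mkdir -p pics; python3 - <<'E'
from station import get_obs, grab_frame
import cv2,numpy as np,pickle
for n in("side","top"):
    f=grab_frame(n);pickle.dump(f,open(n+".pkl","wb"));cv2.imwrite(f"pics/{n}0.png",f["img"][:,:,::-1]);print(n,f["K"].round(1).tolist(),f["pose"].round(3).tolist())
o=get_obs();print(o["time"],o["position"],o["orientation"],o["opening"],o["force"])
E
```

```text
side [[479.4, 0.0, 283.4], [0.0, 479.4, 209.1], [0.0, 0.0, 1.0]] [[-0.958, -0.124, 0.258, 0.212], [-0.286, 0.485, -0.827, 1.067], [-0.022, -0.866, -0.5, 0.806], [0.0, 0.0, 0.0, 1.0]]
top [[425.4, 0.0, 279.8], [0.0, 425.4, 201.1], [0.0, 0.0, 1.0]] [[0.001, -0.989, 0.147, 0.386], [-1.0, -0.003, -0.017, -0.073], [0.017, -0.147, -0.989, 1.422], [0.0, 0.0, 0.0, 1.0]]
0.1 [ 0.20281024 -0.53730817  0.23021559] [[ 9.35621937e-01  3.53003374e-01 -4.56988609e-04]
 [ 3.53003546e-01 -9.35619741e-01  2.04871342e-03]
 [ 2.95635185e-04 -2.07813982e-03 -9.99997797e-01]] 0.08520964528491842 [-0.00979623  0.13867558 -0.65119118]
```

View pics/side0.png

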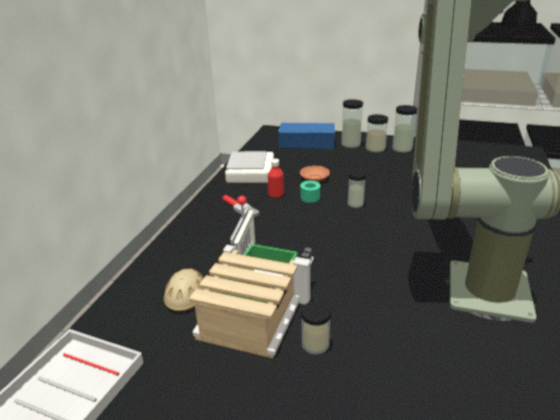

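View pics/top0.png

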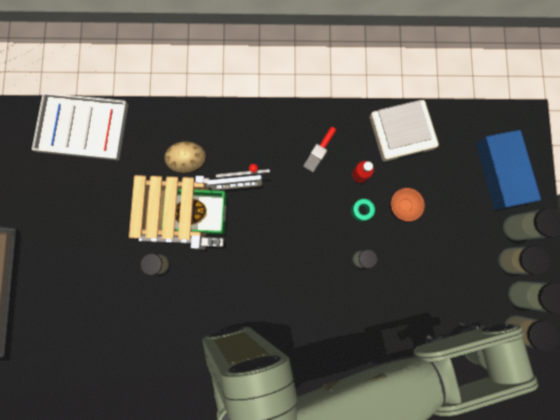

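The side view shows the crate at about (245,310) with its gate open at (243,235). In the top view the mouth faces right, towards world -y, at about (200,210); the open gate runs from (205,183) to (262,181), with the knob at (253,168). I'll zoom in on both.

```bash
python3 - <<'E'
import cv2,pickle
t=pickle.load(open("top.pkl","rb"))["img"][:,:,::-1];s=pickle.load(open("side.pkl","rb"))["img"][:,:,::-1]
cv2.imwrite("pics/t1.png",cv2.resize(t[145:275,120:280],None,fx=4.5,fy=4.5,interpolation=2))
cv2.imwrite("pics/s1.png",cv2.resize(s[185:365,160:350],None,fx=3.3,fy=3.3,interpolation=2))
E
```

```text
(no output)
```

View pics/t1.png

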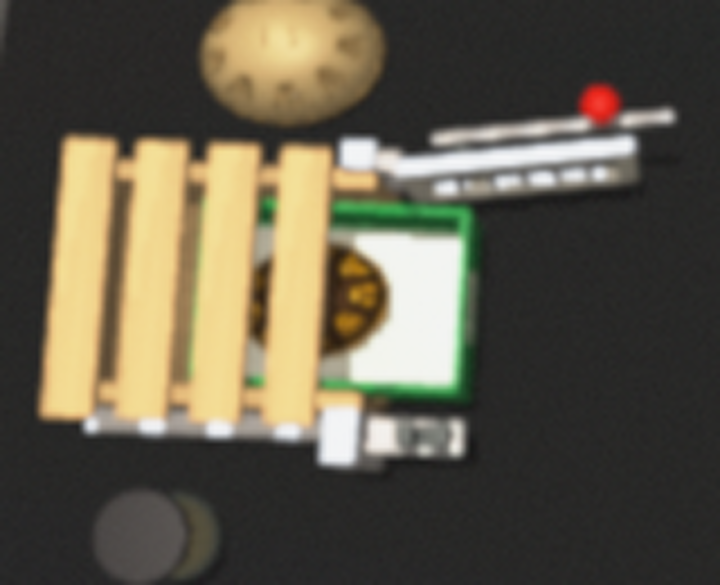

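View pics/s1.png

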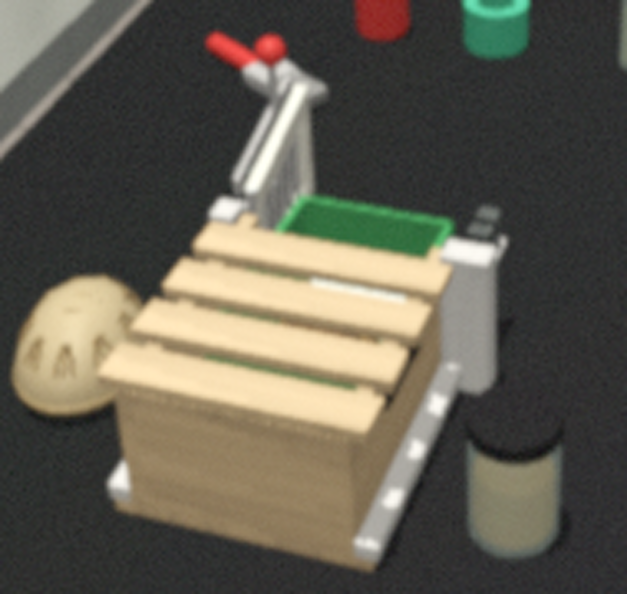

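The top crop shows the front slat's front edge running from (333,147) to (312,423) and the post fronts at about (380,154) and (360,435). The tub's front rim is near x=470, the knob is at (600,104), and the keeper at about (430,437) has two dark horns. The side crop shows the knob at (270,48). Next I'll measure these by masks and rays.

```bash
cat > h.py <<'E'
import cv2,numpy as np,pickle
from station import get_obs,grab_frame
def ray(f,p):
    d=np.linalg.inv(f["K"])@[p[0],p[1],1.]; P=np.array(f["pose"]); return P[:3,3],P[:3,:3]@d
def onz(f,p,z):
    o,d=ray(f,p); return o+d*(z-o[2])/d[2]
def tri(fs,ps):
    A=[];b=[]
    for f,p in zip(fs,ps):
        o,d=ray(f,p);d=d/np.linalg.norm(d);M=np.eye(3)-np.outer(d,d);A.append(M);b.append(M@o)
    x=np.linalg.lstsq(np.vstack(A),np.hstack(b),rcond=None)[0]
    return x,[float(np.linalg.norm(M@x-c)) for M,c in zip(A,b)]
def blob(f,lo,hi,box,off=0):
    h=cv2.cvtColor(f["img"],cv2.COLOR_RGB2HSV); h[...,0]=(h[...,0].astype(int)+off)%180
    m=cv2.inRange(h,np.array(lo),np.array(hi));k=np.zeros_like(m);x0,y0,x1,y1=box;k[y0:y1,x0:x1]=m[y0:y1,x0:x1];return k
def proj(f,X):
    P=np.linalg.inv(np.array(f["pose"]));c=P[:3,:3]@X+P[:3,3];u=f["K"]@c;return u[:2]/u[2]
E
python3 - <<'E'
from h import *
t=pickle.load(open("top.pkl","rb"));s=pickle.load(open("side.pkl","rb"))
pt=np.argwhere(blob(t,(20,120,90),(40,255,255),(240,155,270,180),30))[:,::-1].mean(0)
ps=np.argwhere(blob(s,(20,120,90),(40,255,255),(236,192,250,206),30))[:,::-1].mean(0)
print("knob",pt,ps,tri((t,s),(pt,ps)))
w=blob(t,(8,60,120),(28,200,255),(125,170,196,245))
for c in cv2.findContours(w,0,2)[0]:
    if cv2.contourArea(c)<200: continue
    r=cv2.boxPoints(cv2.minAreaRect(c)); print("slat",[onz(t,p,.122)[:2].round(4).tolist() for p in r])
g=blob(t,(45,90,40),(85,255,255),(160,185,235,240))
r=np.vstack([c for c in cv2.findContours(g,0,2)[0] if cv2.contourArea(c)>10])
b=cv2.boxPoints(cv2.minAreaRect(r)); print("tub rim",b.round(1).tolist(),[onz(t,p,.092)[:2].round(4).tolist() for p in b])
q=lambda u,v,z:onz(t,(120+u/4.5-.4,145+v/4.5-.4),z)[:2].round(4).tolist()
for n,u,v,z in [("hpostfront",379,153,.122),("lpost a",363,407,.122),("lpost b",356,466,.122),("keeper c",430,437,.114),("keeper front",465,440,.11),("gate top hinge",398,166,.124),("gate top free",635,146,.124),("bar pivot end",433,138,.116),("bar free",673,116,.116),("tub fr a",474,208,.092),("tub fr b",464,396,.092)]: print(n,q(u,v,z))
E
```

```text
knob [252.68571429 167.54285714] [241.08641975 199.25925926] (array([ 0.67359781, -0.01357682,  0.16671012]), [0.0016163040895564144, 0.001616304089555781])
slat [[0.4658, 0.3624], [0.661, 0.3681], [0.6569, 0.1635], [0.4614, 0.1623]]
tub rim [[191.89999389648438, 232.6999969482422], [194.10000610351562, 188.3000030517578], [226.89999389648438, 189.89999389648438], [224.60000610351562, 234.39999389648438]] [[0.4837, 0.1777], [0.6245, 0.175], [0.6196, 0.0714], [0.4788, 0.0757]]
hpostfront [0.6497, 0.1402]
lpost a [0.4746, 0.1463]
lpost b [0.4349, 0.1499]
keeper c [0.4548, 0.1017]
keeper front [0.453, 0.0784]
gate top hinge [0.6402, 0.1266]
gate top free [0.6549, -0.0363]
bar pivot end [0.6617, 0.1041]
bar free [0.678, -0.0624]
tub fr a [0.6166, 0.0775]
tub fr b [0.4844, 0.0818]
```

```bash
python3 - <<'E'
from h import *
t=pickle.load(open("top.pkl","rb"))
w=blob(t,(8,60,150),(28,200,255),(120,170,200,245))
E={}
for r in range(186,230,1):
    row=w[r]>0; d=np.flatnonzero(np.diff(row.astype(int)))
    # edges
    if len(d)==8:
        for i,c in enumerate(d): E.setdefault(i,[]).append(onz(t,(c+.5,r),.122)[:2])
for i,p in E.items():
    p=np.array(p);a,b=np.polyfit(p[:,0],p[:,1],1);print(i,len(p),"y=%.4f at x=.555"%(a*.555+b),"yaw",np.degrees(np.arctan(a)).round(2))
# ends of the front slat
for c in (172,179,185,190,192):
    col=w[:,c]>0; rr=np.flatnonzero(col); print(c,rr.min(),rr.max(),onz(t,(c,rr.min()-.5),.122)[:2].round(4),onz(t,(c,rr.max()+.5),.122)[:2].round(4))
# tub front rim edge (outer)
g=blob(t,(45,90,40),(85,255,255),(200,185,235,240))
P=[]
for r in range(194,230):
    c=np.flatnonzero(g[r]); 
    if len(c):P.append(onz(t,(c.max()+.5,r),.092)[:2])
P=np.array(P);a,b=np.polyfit(P[:,0],P[:,1],1);print("tub front y at x=.55",a*.55+b,"yaw",np.degrees(np.arctan(a)))
E
```

```text
0 25 y=0.3607 at x=.555 yaw -1.67
1 25 y=0.3240 at x=.555 yaw -1.78
2 25 y=0.3130 at x=.555 yaw -2.31
3 25 y=0.2693 at x=.555 yaw -0.1
4 25 y=0.2603 at x=.555 yaw -0.09
5 25 y=0.2220 at x=.555 yaw -0.53
6 25 y=0.2102 at x=.555 yaw -1.57
7 25 y=0.1735 at x=.555 yaw -3.07
172 177 238 [0.6559 0.2388] [0.4639 0.2316]
179 182 239 [0.6402 0.2167] [0.4609 0.2103]
185 177 238 [0.6561 0.1987] [0.464  0.1922]
190 178 237 [0.653  0.1831] [0.467  0.1772]
192 178 234 [0.653  0.1769] [0.4762 0.1714]
tub front y at x=.55 0.07729634522099996 yaw -2.912059933826037
```

Request:
move_arm(
  series=[
    {"x":0.146,"y":0.24,"yaw":-0.0125,"jaw":0},
    {"x":0.146,"y":0.24,"yaw":-0.0125,"jaw":0},
    {"x":0.146,"y":0.24,"yaw":-0.0125,"jaw":0},
    {"x":0.146,"y":0.24,"yaw":-0.0125,"jaw":0},
    {"x":0.146,"y":0.24,"yaw":-0.0125,"jaw":0},
    {"x":0.146,"y":0.24,"yaw":-0.0125,"jaw":0},
    {"x":0.146,"y":0.24,"yaw":-0.0125,"jaw":0},
    {"x":0.146,"y":0.24,"yaw":-0.0125,"jaw":0},
    {"x":0.146,"y":0.24,"yaw":-0.0125,"jaw":0},
    {"x":0.146,"y":0.24,"yaw":-0.0125,"jaw":0},
    {"x":0.146,"y":0.24,"yaw":-0.0125,"jaw":0},
    {"x":0.146,"y":0.24,"yaw":-0.0125,"jaw":0},
    {"x":0.146,"y":0.24,"yaw":-0.0125,"jaw":0},
    {"x":0.146,"y":0.24,"yaw":-0.0125,"jaw":0},
    {"x":0.146,"y":0.24,"yaw":-0.0125,"jaw":0},
    {"x":0.146,"y":0.24,"yaw":-0.0125,"jaw":0},
    {"jaw":0},
    {"jaw":0},
  ],
)

```text
validation failed for argument at $.se...
```

Request:
move_arm(
  series=[
    {"x":0.146,"y":0.24,"z":0.0,"yaw":-0.0125,"jaw":0.0},
  ],
  squeeze=20,
)

```text
time: 0.2
position: [0.223, -0.5045, 0.2306]
orientation: [[0.946, 0.325, -0.001], [0.325, -0.946, -0.001], [-0.001, 0.001, -1.0]]
force: [0.3, -0.2, 1.3]
opening: 0.0735
grasp_force: 0.0
```

All fields are needed, so I'll fill every row.

Request:
move_arm(
  series=[
    {"x":0.146,"y":0.24,"z":0,"yaw":-0.0125,"jaw":0},
    {"x":0.146,"y":0.24,"z":0,"yaw":-0.0125,"jaw":0},
    {"x":0.146,"y":0.24,"z":0,"yaw":-0.0125,"jaw":0},
    {"x":0.146,"y":0.24,"z":0,"yaw":-0.0125,"jaw":0},
    {"x":0.146,"y":0.24,"z":0,"yaw":-0.0125,"jaw":0},
    {"x":0.146,"y":0.24,"z":0,"yaw":-0.0125,"jaw":0},
    {"x":0.146,"y":0.24,"z":0,"yaw":-0.0125,"jaw":0},
    {"x":0.146,"y":0.24,"z":0,"yaw":-0.0125,"jaw":0},
    {"x":0.146,"y":0.24,"z":0,"yaw":-0.0125,"jaw":0},
    {"x":0.146,"y":0.24,"z":0,"yaw":-0.0125,"jaw":0},
    {"x":0.146,"y":0.24,"z":0,"yaw":-0.0125,"jaw":0},
    {"x":0.146,"y":0.24,"z":0,"yaw":-0.0125,"jaw":0},
    {"x":0.146,"y":0.24,"z":0,"yaw":-0.0125,"jaw":0},
    {"x":0.146,"y":0.24,"z":0,"yaw":-0.0125,"jaw":0},
    {"x":0.146,"y":0.22,"z":0,"yaw":-0.0125,"jaw":0},
    {"x":0,"y":0,"z":0,"yaw":0,"jaw":0},
  ],
  squeeze=20,
)

```text
time: 1.8
position: [0.5547, 0.0389, 0.2306]
orientation: [[0.999, -0.034, 0.0], [-0.034, -0.999, 0.002], [0.0, -0.002, -1.0]]
force: [-1.0, 0.2, 0.6]
opening: -0.0001
grasp_force: 0.0
```

Request:
move_arm(
  series=[
    {"x":-0.004,"y":0,"z":-0.28,"yaw":0,"jaw":0},
    {"x":-0.004,"y":0,"z":-0.28,"yaw":0,"jaw":0},
    {"x":0,"y":0,"z":-0.28,"yaw":0,"jaw":0},
    {"x":0,"y":0,"z":-0.28,"yaw":0,"jaw":0},
    {"x":0,"y":0.04,"z":0,"yaw":0,"jaw":0},
    {"x":0,"y":0.04,"z":0,"yaw":0,"jaw":0},
    {"x":0,"y":0.03,"z":0,"yaw":0,"jaw":0},
    {"x":0,"y":0.03,"z":0,"yaw":0,"jaw":0},
    {"x":0.001,"y":0.03,"z":0,"yaw":0,"jaw":0},
    {"x":0.001,"y":0.03,"z":0,"yaw":0,"jaw":0},
    {"x":0.001,"y":0.03,"z":0,"yaw":0,"jaw":0},
    {"x":0.001,"y":0.03,"z":0,"yaw":0,"jaw":0},
  ],
  squeeze=20,
)

```text
time: 3.0
position: [0.5535, 0.0729, 0.0641]
orientation: [[0.999, -0.038, 0.001], [-0.038, -0.999, -0.003], [0.002, 0.003, -1.0]]
force: [-0.8, -5.3, 2.9]
opening: 0.0
grasp_force: 3.1
```

Request:
move_arm(
  series=[
    {"x":0.001,"y":0.03,"z":0,"yaw":0,"jaw":0},
    {"x":0.001,"y":0.03,"z":0,"yaw":0,"jaw":0},
    {"x":0.001,"y":0.03,"z":0,"yaw":0,"jaw":0},
    {"x":0.001,"y":0.03,"z":0,"yaw":0,"jaw":0},
    {"x":0.001,"y":0.03,"z":0,"yaw":0,"jaw":0},
    {"x":0.001,"y":0.03,"z":0,"yaw":0,"jaw":0},
    {"x":0.001,"y":0.03,"z":0,"yaw":0,"jaw":0},
    {"x":0.001,"y":0.03,"z":0,"yaw":0,"jaw":0},
    {"x":0.001,"y":0.03,"z":0,"yaw":0,"jaw":0},
    {"x":0.001,"y":0.03,"z":0,"yaw":0,"jaw":0},
    {"x":0.001,"y":0.03,"z":0,"yaw":0,"jaw":0},
    {"x":0.001,"y":0.03,"z":0,"yaw":0,"jaw":0},
  ],
  squeeze=20,
)

```text
time: 4.2
position: [0.5554, 0.1264, 0.0641]
orientation: [[0.999, -0.039, 0.001], [-0.039, -0.999, -0.003], [0.001, 0.003, -1.0]]
force: [-0.2, -6.9, 3.6]
opening: -0.0
grasp_force: 3.2
```

Request:
move_arm(
  series=[
    {"x":0,"y":0.015,"z":0,"yaw":0,"jaw":0},
    {"x":0,"y":0.015,"z":0,"yaw":0,"jaw":0},
  ],
  squeeze=20,
)

```text
time: 4.4
position: [0.5554, 0.1309, 0.0641]
orientation: [[0.999, -0.039, 0.001], [-0.039, -0.999, -0.003], [0.002, 0.003, -1.0]]
force: [-0.4, -6.9, 3.3]
opening: 0.0004
grasp_force: 3.2
```

Request:
move_arm(
  series=[
    {"x":0,"y":0.015,"z":0,"yaw":0,"jaw":0},
    {"x":0,"y":0.015,"z":0,"yaw":0,"jaw":0},
  ],
  squeeze=20,
)

```text
time: 4.6
position: [0.5554, 0.1353, 0.0641]
orientation: [[0.999, -0.039, 0.001], [-0.039, -0.999, -0.003], [0.002, 0.003, -1.0]]
force: [-0.8, -6.9, 3.5]
opening: -0.0001
grasp_force: 3.2
```

Request:
move_arm(
  series=[
    {"x":0,"y":0.013,"z":0,"yaw":0,"jaw":0},
    {"x":0,"y":0.013,"z":0,"yaw":0,"jaw":0},
  ],
  squeeze=20,
)

```text
time: 4.8
position: [0.5554, 0.1369, 0.0642]
orientation: [[0.999, -0.038, 0.001], [-0.038, -0.999, -0.008], [0.001, 0.008, -1.0]]
force: [-1.0, -19.0, 5.6]
opening: 0.0002
grasp_force: 2.9
```

Request:
move_arm(
  series=[
    {"x":0,"y":0.01,"z":0,"yaw":0,"jaw":0},
    {"x":0,"y":0.01,"z":0,"yaw":0,"jaw":0},
  ],
  squeeze=20,
)

```text
time: 5.0
position: [0.5554, 0.1368, 0.0642]
orientation: [[0.999, -0.038, 0.0], [-0.038, -0.999, -0.013], [0.001, 0.013, -1.0]]
force: [-1.3, -27.2, 7.8]
opening: 0.0001
grasp_force: 2.5
```

Request:
move_arm(
  series=[
    {"x":0,"y":0.01,"z":0,"yaw":0,"jaw":0},
  ],
  squeeze=20,
)

```text
time: 5.1
position: [0.5554, 0.1368, 0.0643]
orientation: [[0.999, -0.038, -0.0], [-0.038, -0.999, -0.015], [0.0, 0.015, -1.0]]
force: [-3.0, -31.6, 8.7]
opening: -0.0001
grasp_force: 2.2
```

Request:
move_arm(
  series=[
    {"x":0,"y":-0.1,"z":0,"yaw":0,"jaw":0},
    {"x":0,"y":-0.15,"z":0,"yaw":0,"jaw":0},
    {"x":0,"y":-0.1,"z":0.28,"yaw":0,"jaw":0},
    {"x":0,"y":-0.05,"z":0.28,"yaw":0.03,"jaw":0},
    {"x":0.065,"y":-0.05,"z":0.28,"yaw":0.074,"jaw":0.3},
    {"x":0.065,"y":-0.05,"z":0.26,"yaw":0.074,"jaw":0.7},
    {"x":0.065,"y":-0.05,"z":0,"yaw":0.074,"jaw":0.7},
    {"x":0.065,"y":-0.05,"z":0,"yaw":0.074,"jaw":0.7},
    {"x":0.065,"y":-0.05,"z":0,"yaw":0.074,"jaw":0.7},
    {"x":0.065,"y":-0.05,"z":0,"yaw":0.074,"jaw":0.7},
    {"x":0.065,"y":-0.05,"z":0,"yaw":0.074,"jaw":0.7},
    {"x":0.065,"y":-0.05,"z":0,"yaw":0.074,"jaw":0.7},
    {"x":0.065,"y":-0.05,"z":0,"yaw":0.074,"jaw":0.7},
    {"x":0.065,"y":-0.05,"z":0,"yaw":0.074,"jaw":0.7},
    {"x":0.065,"y":-0.05,"z":0,"yaw":0.074,"jaw":0.7},
    {"x":0.065,"y":0,"z":0,"yaw":0,"jaw":0.7},
    {"x":0,"y":0,"z":0,"yaw":0,"jaw":0.7},
  ],
  squeeze=20,
)

```text
time: 6.8
position: [0.6723, 0.0032, 0.2278]
orientation: [[-0.075, 0.997, 0.0], [0.997, 0.075, 0.001], [0.001, 0.0, -1.0]]
force: [-0.2, -0.1, 0.4]
opening: 0.0596
grasp_force: 0.0
```

```bash
python3 - <<'E'
from h import *
t=grab_frame("top");s=grab_frame("side");pickle.dump(t,open("t2.pkl","wb"));pickle.dump(s,open("s2.pkl","wb"))
a=cv2.resize(t["img"][135:255,120:290,::-1],None,fx=4,fy=4,interpolation=2);cv2.imwrite("pics/t2.png",a)
ps=np.argwhere(blob(s,(20,120,90),(40,255,255),(232,188,256,210),30))[:,::-1].mean(0);print(ps,onz(s,ps,.165))
o=get_obs();print(o["position"],o["orientation"].round(3).tolist(),o["opening"],o["joints"].round(1))
E
```

```text
[238.96938776 200.04081633] [ 0.677152   -0.01058073  0.165     ]
[0.67137365 0.00351893 0.22793314] [[-0.076, 0.997, -0.001], [0.997, 0.076, 0.0], [0.001, -0.001, -1.0]] 0.05998365959384553 [ -7.1  23.6  73.6   0.   82.9 -11.5]
```

View pics/t2.png

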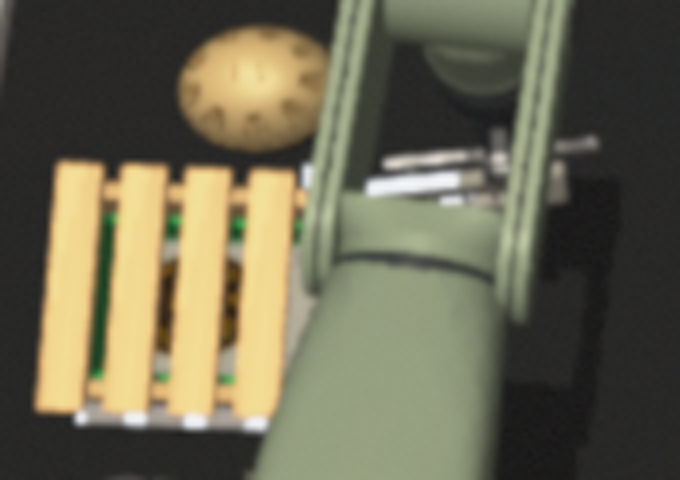

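The top crop confirms the tub is in, with its rear rim at about x=98 under the back slats, and the gate hasn't moved. The gripper is above the knob, so I'll go down and pinch.

Request:
move_arm(
  series=[
    {"x":0.015,"y":-0.11,"z":0,"yaw":0,"jaw":0.7},
    {"x":0,"y":0,"z":-0.15,"yaw":0,"jaw":0.7},
    {"x":0,"y":0,"z":-0.2,"yaw":0,"jaw":0.7},
    {"x":0,"y":0,"z":-0.19,"yaw":0,"jaw":0.7},
    {"x":0,"y":0,"z":0,"yaw":0,"jaw":0.2},
    {"x":0,"y":0,"z":0,"yaw":0,"jaw":0.2},
    {"x":0,"y":0,"z":0,"yaw":0,"jaw":0.2},
    {"x":0,"y":0,"z":0,"yaw":0,"jaw":0.2},
    {"x":0,"y":0,"z":0,"yaw":0,"jaw":0.2},
  ],
  squeeze=25,
)

```text
time: 7.8
position: [0.6747, -0.0139, 0.1489]
orientation: [[-0.078, 0.997, 0.003], [0.997, 0.078, -0.001], [-0.001, 0.002, -1.0]]
force: [-0.4, -0.6, -0.8]
opening: 0.0242
grasp_force: 24.6
```

```bash
cat > wp.py <<'E'
import numpy as np
H=np.array([.6408,.1282]);TH=np.radians(177.7)
def tcp(phi,b):
    a=.045+.1*np.cos(b)-.057*np.sin(b);u=.1*np.sin(b)+.057*np.cos(b)-.057
    g=TH+phi; n=g+np.pi/2
    p=H+a*np.array([np.cos(g),np.sin(g)])+.02*np.array([np.cos(n),np.sin(n)])
    return np.r_[p,.149+u]
def rows(pts):
    P=[tcp(*p) for p in pts]
    for i in range(1,len(P)): print((np.r_[(P[i]-P[i-1])/.15,(pts[i][0]-pts[i-1][0])/2]).round(3).tolist(),P[i].round(4),pts[i])
E
python3 - <<'E'
from wp import *
print(tcp(1.705,0))
f0=1.705
pts=[(f0,0)]+[(f0,b) for b in(.05,.1,.15,.2,.25)]+[(f,.25) for f in np.r_[1.68,np.linspace(1.60,.24,18),.19,.15]]
rows(pts)
E
```

```text
[ 0.67433035 -0.01428058  0.149     ]
[-0.002, 0.02, 0.033, 0.0] [ 0.6741 -0.0113  0.1539] (1.705, 0.05)
[-0.002, 0.021, 0.032, 0.0] [ 0.6737 -0.0081  0.1587] (1.705, 0.1)
[-0.002, 0.023, 0.031, 0.0] [ 0.6734 -0.0047  0.1633] (1.705, 0.15)
[-0.002, 0.024, 0.03, 0.0] [ 0.6731 -0.001   0.1677] (1.705, 0.2)
[-0.002, 0.026, 0.028, 0.0] [0.6727 0.0029 0.172 ] (1.705, 0.25)
[-0.021, -0.005, 0.0, -0.013] [0.6696 0.0021 0.172 ] (np.float64(1.68), 0.25)
[-0.068, -0.013, 0.0, -0.04] [6.594e-01 2.000e-04 1.720e-01] (np.float64(1.6), 0.25)
[-0.069, -0.007, 0.0, -0.04] [ 0.6491 -0.0009  0.172 ] (np.float64(1.52), 0.25)
[-0.069, -0.002, 0.0, -0.04] [ 0.6388 -0.0011  0.172 ] (np.float64(1.4400000000000002), 0.25)
[-0.069, 0.004, 0.0, -0.04] [ 6.284e-01 -6.000e-04  1.720e-01] (np.float64(1.36), 0.25)
[-0.068, 0.009, 0.0, -0.04] [0.6182 0.0008 0.172 ] (np.float64(1.28), 0.25)
[-0.067, 0.015, 0.0, -0.04] [0.6081 0.0031 0.172 ] (np.float64(1.2000000000000002), 0.25)
[-0.066, 0.02, 0.0, -0.04] [0.5982 0.0061 0.172 ] (np.float64(1.12), 0.25)
[-0.064, 0.025, 0.0, -0.04] [0.5886 0.0099 0.172 ] (np.float64(
[... 307 characters left out ...]
3 0.172 ] (np.float64(0.7200000000000001), 0.25)
[-0.049, 0.048, 0.0, -0.04] [0.5466 0.0396 0.172 ] (np.float64(0.6400000000000001), 0.25)
[-0.045, 0.052, 0.0, -0.04] [0.5398 0.0474 0.172 ] (np.float64(0.56), 0.25)
[-0.041, 0.056, 0.0, -0.04] [0.5337 0.0557 0.172 ] (np.float64(0.48), 0.25)
[-0.036, 0.059, 0.0, -0.04] [0.5282 0.0645 0.172 ] (np.float64(0.40000000000000013), 0.25)
[-0.032, 0.061, 0.0, -0.04] [0.5235 0.0737 0.172 ] (np.float64(0.32000000000000006), 0.25)
[-0.027, 0.064, 0.0, -0.04] [0.5195 0.0832 0.172 ] (np.float64(0.24), 0.25)
[-0.014, 0.041, 0.0, -0.025] [0.5174 0.0893 0.172 ] (np.float64(0.19), 0.25)
[-0.01, 0.033, 0.0, -0.02] [0.516  0.0943 0.172 ] (np.float64(0.15), 0.25)
```

Lift the bar first and check.

Request:
move_arm(
  series=[
    {"x":-0.002,"y":0.02,"z":0.033,"yaw":0,"jaw":0.2},
    {"x":-0.002,"y":0.021,"z":0.032,"yaw":0,"jaw":0.2},
    {"x":-0.002,"y":0.023,"z":0.031,"yaw":0,"jaw":0.2},
    {"x":-0.002,"y":0.024,"z":0.03,"yaw":0,"jaw":0.2},
    {"x":-0.002,"y":0.026,"z":0.028,"yaw":0,"jaw":0.2},
    {"x":0,"y":0,"z":0,"yaw":0,"jaw":0.2},
  ],
  squeeze=25,
)

```text
time: 8.4
position: [0.6729, 0.0041, 0.1716]
orientation: [[-0.079, 0.997, 0.002], [0.997, 0.079, -0.0], [-0.0, 0.002, -1.0]]
force: [1.1, -2.4, -0.3]
opening: 0.0243
grasp_force: 24.7
```

```bash
python3 - <<'E'
from h import *
s=grab_frame("side");cv2.imwrite("pics/s3.png",cv2.resize(s["img"][120:280,190:340,::-1],None,fx=3.7,fy=3.7,interpolation=2))
E
```

```text
(no output)
```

View pics/s3.png

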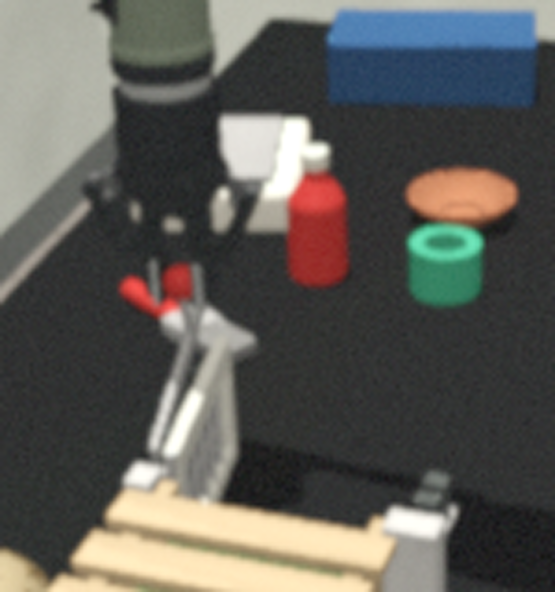

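The knob at (178,280) is between the fingers and the bar is raised. Now I'll swing the gate.

Request:
move_arm(
  series=[
    {"x":-0.021,"y":-0.005,"z":0,"yaw":-0.013,"jaw":0.2},
    {"x":-0.068,"y":-0.013,"z":0,"yaw":-0.04,"jaw":0.2},
    {"x":-0.069,"y":-0.007,"z":0,"yaw":-0.04,"jaw":0.2},
    {"x":-0.069,"y":-0.002,"z":0,"yaw":-0.04,"jaw":0.2},
    {"x":-0.069,"y":0.004,"z":0,"yaw":-0.04,"jaw":0.2},
    {"x":-0.068,"y":0.009,"z":0,"yaw":-0.04,"jaw":0.2},
    {"x":-0.067,"y":0.015,"z":0,"yaw":-0.04,"jaw":0.2},
    {"x":-0.066,"y":0.02,"z":0,"yaw":-0.04,"jaw":0.2},
    {"x":-0.064,"y":0.025,"z":0,"yaw":-0.04,"jaw":0.2},
  ],
  squeeze=25,
)

```text
time: 9.35
position: [0.5875, 0.0086, 0.171]
orientation: [[0.559, 0.829, -0.0], [0.829, -0.559, -0.003], [-0.003, 0.001, -1.0]]
force: [-1.6, -6.6, 3.3]
opening: 0.0243
grasp_force: 25.0
```

Request:
move_arm(
  series=[
    {"x":-0.062,"y":0.03,"z":0,"yaw":-0.04,"jaw":0.2},
    {"x":-0.059,"y":0.035,"z":0,"yaw":-0.04,"jaw":0.2},
    {"x":-0.056,"y":0.04,"z":0,"yaw":-0.04,"jaw":0.2},
    {"x":-0.053,"y":0.044,"z":0,"yaw":-0.04,"jaw":0.2},
    {"x":-0.049,"y":0.048,"z":0,"yaw":-0.04,"jaw":0.2},
    {"x":-0.045,"y":0.052,"z":0,"yaw":-0.04,"jaw":0.2},
    {"x":-0.041,"y":0.056,"z":0,"yaw":-0.04,"jaw":0.2},
    {"x":-0.036,"y":0.059,"z":0,"yaw":-0.04,"jaw":0.2},
    {"x":-0.032,"y":0.061,"z":0,"yaw":-0.04,"jaw":0.2},
    {"x":-0.027,"y":0.064,"z":0,"yaw":-0.04,"jaw":0.2},
    {"x":-0.014,"y":0.041,"z":0,"yaw":-0.025,"jaw":0.2},
    {"x":-0.01,"y":0.033,"z":0,"yaw":-0.02,"jaw":0.2},
    {"x":0,"y":0,"z":0,"yaw":0,"jaw":0.2},
  ],
  squeeze=25,
)

```text
time: 10.65
position: [0.5115, 0.0954, 0.1697]
orientation: [[0.996, 0.091, -0.009], [0.091, -0.996, 0.0], [-0.009, -0.001, -1.0]]
force: [-8.1, -0.5, 6.7]
opening: 0.0242
grasp_force: 25.1
```

```bash
python3 - <<'E'
from h import *
s=grab_frame("side");cv2.imwrite("pics/s4.png",cv2.resize(s["img"][170:290,210:350,::-1],None,fx=4.5,fy=4.5,interpolation=2))
E
```

```text
(no output)
```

View pics/s4.png

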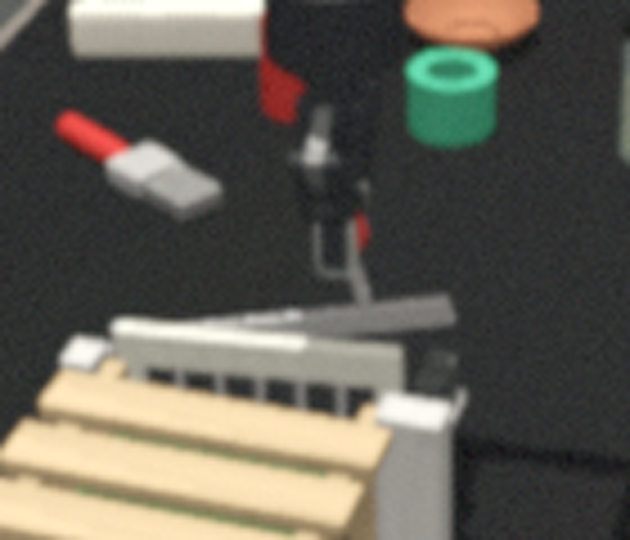

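The side crop shows the bar raised over the front of the dark keeper (440,365), with the gate nearly shut and the knob held. The tool is about 4 mm further out in -x than my model predicts, so I'm correcting the hinge x before working out the approach.

```bash
python3 - <<'E'
import wp,numpy as np
wp.H=np.array([.6370,.1282])
print(wp.tcp(.15,.23),wp.tcp(.075,.0))
wp.rows([(.145,.225),(.12,.225),(.09,.225),(.075,.225),(.075,.17),(.075,.13),(.075,.1),(.075,.08)])
wp.rows([(.075,.1),(.065,.1),(.055,.1),(0,.1),(-.04,.1),(-.05,.1)])
E
```

```text
[0.5106007  0.09413667 0.17029674] [0.49278509 0.10315885 0.149     ]
[-0.005, 0.021, 0.0, -0.012] [0.5092 0.0979 0.1699] (0.12, 0.225)
[-0.006, 0.026, 0.0, -0.015] [0.5084 0.1018 0.1699] (0.09, 0.225)
[-0.003, 0.013, 0.0, -0.008] [0.508  0.1037 0.1699] (0.075, 0.225)
[-0.028, -0.001, -0.032, 0.0] [0.5039 0.1035 0.1651] (0.075, 0.17)
[-0.019, -0.001, -0.024, 0.0] [0.501  0.1034 0.1615] (0.075, 0.13)
[-0.014, -0.0, -0.019, 0.0] [0.499  0.1034 0.1587] (0.075, 0.1)
[-0.009, -0.0, -0.013, 0.0] [0.4977 0.1033 0.1568] (0.075, 0.08)
[-0.002, 0.009, 0.0, -0.005] [0.4987 0.1048 0.1587] (0.065, 0.1)
[-0.002, 0.009, 0.0, -0.005] [0.4985 0.1061 0.1587] (0.055, 0.1)
[-0.007, 0.051, 0.0, -0.028] [0.4975 0.1138 0.1587] (0, 0.1)
[-0.003, 0.037, 0.0, -0.02] [0.497  0.1194 0.1587] (-0.04, 0.1)
[-0.001, 0.009, 0.0, -0.005] [0.497  0.1208 0.1587] (-0.05, 0.1)
```

Request:
move_arm(
  series=[
    {"x":-0.015,"y":0.01,"z":0,"yaw":-0.006,"jaw":0.2},
    {"x":-0.012,"y":0.013,"z":0,"yaw":-0.008,"jaw":0.2},
    {"x":-0.006,"y":0.013,"z":0,"yaw":-0.008,"jaw":0.2},
    {"x":-0.003,"y":0.013,"z":0,"yaw":-0.008,"jaw":0.2},
    {"x":-0.002,"y":0.009,"z":0,"yaw":-0.005,"jaw":0.2},
    {"x":0,"y":0,"z":0,"yaw":0,"jaw":0.2},
  ],
  squeeze=25,
)

```text
time: 11.3
position: [0.5099, 0.104, 0.1702]
orientation: [[1.0, 0.023, -0.0], [0.023, -1.0, 0.001], [-0.0, -0.001, -1.0]]
force: [0.0, 1.2, -3.0]
opening: 0.0245
grasp_force: 24.7
```

Request:
move_arm(
  series=[
    {"x":-0.014,"y":0,"z":-0.016,"yaw":0,"jaw":0.2},
    {"x":-0.014,"y":0,"z":-0.016,"yaw":0,"jaw":0.2},
    {"x":-0.014,"y":0,"z":-0.016,"yaw":0,"jaw":0.2},
    {"x":-0.01,"y":0,"z":-0.012,"yaw":0,"jaw":0.2},
    {"x":0,"y":0,"z":0,"yaw":0,"jaw":0.2},
  ],
  squeeze=25,
)

```text
time: 11.8
position: [0.5022, 0.1036, 0.1612]
orientation: [[1.0, 0.023, 0.001], [0.023, -1.0, 0.0], [0.001, -0.0, -1.0]]
force: [0.7, 1.2, -2.3]
opening: 0.0244
grasp_force: 24.7
```

Request:
move_arm(
  series=[
    {"x":-0.007,"y":0,"z":-0.009,"yaw":0,"jaw":0.2},
    {"x":-0.007,"y":0,"z":-0.009,"yaw":0,"jaw":0.2},
    {"x":0,"y":0,"z":0,"yaw":0,"jaw":0.2},
  ],
  squeeze=25,
)

```text
time: 12.1
position: [0.5007, 0.1035, 0.159]
orientation: [[1.0, 0.023, 0.002], [0.023, -1.0, -0.0], [0.002, 0.0, -1.0]]
force: [3.1, 1.9, -3.2]
opening: 0.0245
grasp_force: 24.8
```

Request:
move_arm(
  series=[
    {"x":-0.006,"y":0,"z":-0.008,"yaw":0,"jaw":0.2},
    {"x":0,"y":0,"z":0,"yaw":0,"jaw":0.2},
  ],
  squeeze=25,
)

```text
time: 12.3
position: [0.5005, 0.1035, 0.1588]
orientation: [[1.0, 0.023, 0.004], [0.023, -1.0, -0.0], [0.004, 0.0, -1.0]]
force: [4.2, 1.4, 1.4]
opening: 0.0238
grasp_force: 25.1
```

Request:
move_arm(
  series=[
    {"x":-0.006,"y":0,"z":-0.008,"yaw":0,"jaw":0.2},
    {"x":0,"y":0,"z":0,"yaw":0,"jaw":0.2},
  ],
  squeeze=25,
)

```text
time: 12.5
position: [0.5005, 0.1035, 0.1586]
orientation: [[1.0, 0.023, 0.006], [0.023, -1.0, -0.0], [0.006, 0.0, -1.0]]
force: [3.9, 1.3, 5.8]
opening: 0.0243
grasp_force: 25.3
```

The bar has landed on the horn: z stopped at .1587 and the force is pushing up. Now I'll ease the gate in, feeling for the drop.

Request:
move_arm(
  series=[
    {"x":0,"y":0.009,"z":0,"yaw":-0.005,"jaw":0.2},
    {"x":0,"y":0.009,"z":0,"yaw":-0.005,"jaw":0.2},
  ],
  squeeze=25,
)

```text
time: 12.7
position: [0.5003, 0.1048, 0.1586]
orientation: [[1.0, 0.003, 0.005], [0.003, -1.0, -0.003], [0.005, 0.003, -1.0]]
force: [3.2, -3.9, 7.7]
opening: 0.024
grasp_force: 25.3
```

Request:
move_arm(
  series=[
    {"x":0,"y":0.009,"z":0,"yaw":-0.005,"jaw":0.2},
    {"x":0,"y":0,"z":0,"yaw":0,"jaw":0.2},
  ],
  squeeze=25,
)

```text
time: 12.9
position: [0.4985, 0.1074, 0.1569]
orientation: [[1.0, -0.007, 0.001], [-0.007, -1.0, -0.0], [0.001, 0.0, -1.0]]
force: [2.2, 0.3, -3.8]
opening: 0.0241
grasp_force: 24.8
```

Request:
move_arm(
  series=[
    {"x":0,"y":0.009,"z":0,"yaw":-0.005,"jaw":0.2},
    {"x":0,"y":0,"z":0,"yaw":0,"jaw":0.2},
  ],
  squeeze=25,
)

```text
time: 13.1
position: [0.4972, 0.1091, 0.1553]
orientation: [[1.0, -0.017, -0.002], [-0.017, -1.0, 0.0], [-0.002, -0.0, -1.0]]
force: [2.2, 0.8, -2.3]
opening: 0.0241
grasp_force: 24.9
```

It dropped off the horn into the slot (z .1553, and the contact force is gone). Now I'll lower it along its arc.

Request:
move_arm(
  series=[
    {"x":-0.01,"y":0,"z":-0.013,"yaw":0,"jaw":0.2},
    {"x":-0.01,"y":0,"z":-0.016,"yaw":0,"jaw":0.2},
    {"x":0,"y":0,"z":0,"yaw":0,"jaw":0.2},
  ],
  squeeze=25,
)

```text
time: 13.4
position: [0.4943, 0.109, 0.1511]
orientation: [[1.0, -0.017, -0.002], [-0.017, -1.0, -0.0], [-0.002, 0.0, -1.0]]
force: [1.3, 1.1, -0.3]
opening: 0.0241
grasp_force: 24.8
```

Request:
move_arm(
  series=[
    {"x":-0.006,"y":0,"z":-0.013,"yaw":0,"jaw":0.2},
    {"x":0,"y":0,"z":0,"yaw":0,"jaw":0.2},
  ],
  squeeze=25,
)

```text
time: 13.6
position: [0.4934, 0.1089, 0.1495]
orientation: [[1.0, -0.017, -0.002], [-0.017, -1.0, -0.0], [-0.002, 0.0, -1.0]]
force: [-0.4, 0.1, 0.1]
opening: 0.0241
grasp_force: 24.9
```

Request:
move_arm(
  series=[
    {"x":-0.006,"y":0,"z":-0.013,"yaw":0,"jaw":0.2},
    {"x":0,"y":0,"z":0,"yaw":0,"jaw":0.2},
  ],
  squeeze=25,
)

```text
time: 13.8
position: [0.493, 0.1089, 0.1486]
orientation: [[1.0, -0.017, -0.001], [-0.017, -1.0, -0.0], [-0.001, 0.0, -1.0]]
force: [-1.9, 0.5, 4.9]
opening: 0.0245
grasp_force: 25.2
```

It's fully down, on the rest pin. I'll check with a light pull outward, then relax it.

Request:
move_arm(
  series=[
    {"x":0,"y":-0.02,"z":0,"yaw":0,"jaw":0.2},
    {"x":0,"y":-0.02,"z":0,"yaw":0,"jaw":0.2},
    {"x":0,"y":0,"z":0,"yaw":0,"jaw":0.2},
  ],
  squeeze=25,
)

```text
time: 14.1
position: [0.493, 0.1071, 0.1486]
orientation: [[1.0, -0.018, -0.0], [-0.018, -1.0, 0.009], [-0.0, -0.009, -1.0]]
force: [-2.8, 13.2, 4.7]
opening: 0.0243
grasp_force: 25.6
```

Request:
move_arm(
  series=[
    {"x":0,"y":0.033,"z":0.015,"yaw":0,"jaw":0.2},
    {"x":0,"y":0,"z":0,"yaw":0,"jaw":0.2},
  ],
  squeeze=25,
)

```text
time: 14.3
position: [0.4939, 0.1079, 0.1504]
orientation: [[1.0, -0.017, 0.001], [-0.017, -1.0, -0.001], [0.001, 0.001, -1.0]]
force: [2.0, -0.2, -0.9]
opening: 0.0242
grasp_force: 25.1
```

The keeper holds the gate against 13 N. Release and go straight up.

Request:
move_arm(
  series=[
    {"x":0,"y":0,"z":-0.007,"yaw":0,"jaw":0.35},
    {"x":0,"y":0,"z":0,"yaw":0,"jaw":0.5},
    {"x":0,"y":0,"z":0,"yaw":0,"jaw":0.7},
    {"x":0,"y":0,"z":0,"yaw":0,"jaw":0.7},
    {"x":0,"y":0,"z":0.15,"yaw":0,"jaw":0.7},
    {"x":0,"y":0,"z":0.28,"yaw":0,"jaw":0.7},
    {"x":0,"y":0,"z":0.28,"yaw":0,"jaw":0.7},
    {"x":0,"y":-0.28,"z":0.1,"yaw":0,"jaw":0.7},
    {"x":0,"y":-0.28,"z":0,"yaw":0,"jaw":0.7},
    {"x":0,"y":-0.28,"z":0,"yaw":0,"jaw":0.7},
    {"x":0,"y":-0.28,"z":0,"yaw":0,"jaw":0.7},
    {"x":0,"y":-0.28,"z":0,"yaw":0,"jaw":0.7},
    {"x":0,"y":-0.28,"z":0,"yaw":0,"jaw":0.7},
    {"x":0,"y":0,"z":0,"yaw":0,"jaw":0.7},
  ],
  squeeze=25,
)

```text
time: 15.7
position: [0.4931, -0.1489, 0.2707]
orientation: [[1.0, -0.024, 0.0], [-0.024, -1.0, -0.002], [0.0, 0.002, -1.0]]
force: [-0.1, 0.4, -0.8]
opening: 0.0598
grasp_force: 0.0
```

```bash
python3 - <<'E'
from h import *
s=grab_frame("side");t=grab_frame("top");
a=cv2.resize(s["img"][170:370,160:350,::-1],None,fx=2.1,fy=2.1,interpolation=2);b=cv2.resize(t["img"][135:275,120:265,::-1],None,fx=2.7,fy=3,interpolation=2);b=cv2.resize(b,(391,420))
cv2.imwrite("pics/e.png",np.hstack([a,b]))
pt=np.argwhere(blob(t,(20,120,90),(40,255,255),(195,200,245,240),30))[:,::-1].mean(0)
ps=np.argwhere(blob(s,(20,120,90),(40,255,255),(255,200,320,250),30))[:,::-1].mean(0)
print(pt,ps,tri((t,s),(pt,ps)))
E
```

```text
[211.51785714 227.78571429] [291.83333333 231.2962963 ] (array([0.49243403, 0.10641764, 0.16457292]), [0.0007190169294881231, 0.0007190169294880199])
```

View pics/e.png

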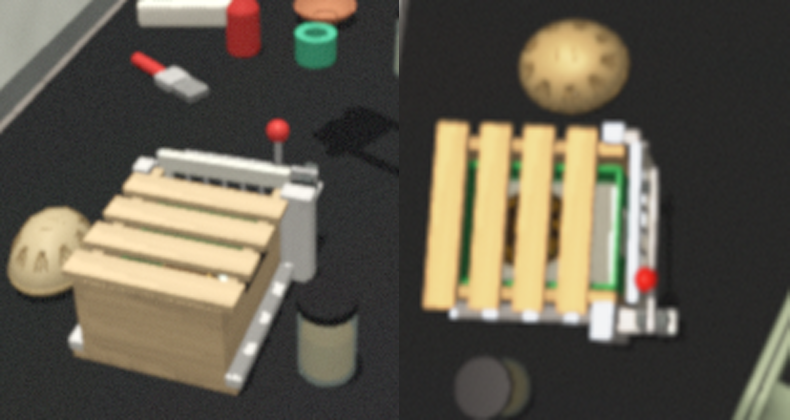

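The gate is shut and latched, with the knob at z = .1646, which means the bar is level. Before handing in, I'll check that the tub's front rim is where "home" requires.

```bash
python3 - <<'E'
from h import *
t=grab_frame("top");s=grab_frame("side")
g=blob(t,(45,80,30),(85,255,255),(135,185,225,240))
fr=[];bk=[]
for r in range(200,226):
    c=np.flatnonzero(g[r])
    if len(c): fr.append(onz(t,(c.max()+.5,r),.092)[:2]); bk.append(onz(t,(c.min()-.5,r),.092)[:2])
for n,P in(("front",fr),("back",bk)):
    P=np.array(P); print(n,len(P),np.median(P,0).round(4),P[:,1].round(4)[::4])
# predicted pixels for the crate frame, mouth y guesses
h=t["img"]; print(h[212,196:226].tolist()); print(h[212,134:150].tolist())
E
```

```text
front 26 [0.5473 0.1466] [0.1443 0.1471 0.1468 0.1464 0.1492 0.1457 0.1454]
back 26 [0.5468 0.33  ] [0.3293 0.3287 0.3281 0.3306 0.33   0.3294 0.3319]
[[179, 173, 153], [188, 184, 165], [212, 217, 198], [213, 232, 212], [164, 222, 172], [97, 165, 107], [72, 107, 72], [87, 96, 79], [120, 130, 121], [192, 202, 201], [234, 237, 239], [238, 240, 242], [219, 221, 223], [163, 164, 163], [134, 133, 130], [132, 127, 121], [159, 153, 142], [207, 198, 189], [200, 191, 183], [138, 133, 127], [70, 68, 65], [44, 42, 42], [37, 39, 36], [32, 31, 30], [31, 30, 29], [33, 34, 33], [39, 38, 38], [40, 41, 38], [39, 40, 37], [40, 38, 38]]
[[242, 215, 144], [242, 216, 144], [243, 218, 146], [243, 219, 147], [242, 218, 146], [242, 216, 145], [241, 213, 142], [237, 203, 135], [193, 155, 103], [106, 96, 61], [43, 69, 38], [31, 69, 37], [76, 88, 51], [159, 142, 90], [226, 192, 126], [240, 210, 138]]
```

By three separate measures the tub is about 12 mm short:
- Its front rim is at y≈.148. Home is about .160.
- It is 27 mm ahead of the front slat's edge instead of 15 mm.
- It is 13 mm from the gate instead of about 26 mm.

The earlier stop was probably the gripper meeting the roof slat. There's time left, so I'll reopen the gate, push again with the tool higher and turned a quarter, and relatch.

```bash
python3 - <<'E'
import wp,numpy as np
from h import get_obs
wp.H=np.array([.6375,.1282])
print(get_obs()["position"],get_obs()["time"],wp.tcp(.04,0))
wp.rows([(.04,b) for b in(0,.06,.12,.18,.24)]);print()
wp.rows([(f,.24) for f in np.r_[.04,.07,np.linspace(.15,1.51,18),1.55]]);print()
wp.rows([(1.55,b) for b in(.24,.18,.12,.06,0)])
E
```

```text
[ 0.49323911 -0.14333004  0.27056783] 15.9 [0.49249715 0.10822067 0.149     ]
[0.024, -0.0, 0.039, 0.0] [0.4961 0.1082 0.1549] (0.04, 0.06)
[0.026, -0.0, 0.038, 0.0] [0.5    0.1082 0.1606] (0.04, 0.12)
[0.029, -0.0, 0.036, 0.0] [0.5043 0.1082 0.166 ] (0.04, 0.18)
[0.031, -0.0, 0.034, 0.0] [0.5089 0.1082 0.1711] (0.04, 0.24)

[0.004, -0.026, 0.0, 0.015] [0.5096 0.1044 0.1711] (np.float64(0.07), 0.24)
[0.015, -0.068, 0.0, 0.04] [0.5119 0.0942 0.1711] (np.float64(0.15), 0.24)
[0.021, -0.066, 0.0, 0.04] [0.515  0.0843 0.1711] (np.float64(0.22999999999999998), 0.24)
[0.026, -0.064, 0.0, 0.04] [0.5189 0.0746 0.1711] (np.float64(0.31), 0.24)
[0.031, -0.062, 0.0, 0.04] [0.5236 0.0653 0.1711] (np.float64(0.39), 0.24)
[0.036, -0.059, 0.0, 0.04] [0.5289 0.0564 0.1711] (np.float64(0.47), 0.24)
[0.041, -0.056, 0.0, 0.04] [0.535  0.048  0.1711] (np.float64(0.55), 0.24)
[0.045, -0.053, 0.0, 0.04] [0.5418 0.0401 0.1711] (np.float64(0.63), 0.24)
[0.049, -0.049, 0.0, 0.04] [0.5491 0.0327 0.1711] (np.float64(0.7100000000000001), 0.24)
[0.053, -0.045, 0.0, 0.04] [0.557  0.0259 0.1711] (np.float64(0.79),
[... 390 characters left out ...]
loat64(1.19), 0.24)
[0.068, -0.016, 0.0, 0.04] [6.134e-01 3.000e-04 1.711e-01] (np.float64(1.27), 0.24)
[0.069, -0.01, 0.0, 0.04] [ 0.6236 -0.0012  0.1711] (np.float64(1.3499999999999999), 0.24)
[0.069, -0.005, 0.0, 0.04] [ 0.634  -0.0019  0.1711] (np.float64(1.43), 0.24)
[0.069, 0.001, 0.0, 0.04] [ 0.6444 -0.0017  0.1711] (np.float64(1.51), 0.24)
[0.035, 0.003, 0.0, 0.02] [ 0.6496 -0.0014  0.1711] (np.float64(1.55), 0.24)

[-0.002, -0.031, -0.034, 0.0] [ 0.6494 -0.006   0.166 ] (1.55, 0.18)
[-0.002, -0.028, -0.036, 0.0] [ 0.6491 -0.0102  0.1606] (1.55, 0.12)
[-0.002, -0.026, -0.038, 0.0] [ 0.6489 -0.0142  0.1549] (1.55, 0.06)
[-0.001, -0.024, -0.039, 0.0] [ 0.6486 -0.0177  0.149 ] (1.55, 0)
```

Request:
move_arm(
  series=[
    {"x":0,"y":0.285,"z":0,"yaw":0,"jaw":0.7},
    {"x":0,"y":0.285,"z":0,"yaw":0,"jaw":0.7},
    {"x":0,"y":0.285,"z":0,"yaw":0,"jaw":0.7},
    {"x":0,"y":0.285,"z":0,"yaw":0,"jaw":0.7},
    {"x":0,"y":0.285,"z":0,"yaw":0,"jaw":0.7},
    {"x":0,"y":0.28,"z":0,"yaw":0,"jaw":0.7},
    {"x":0,"y":0,"z":-0.28,"yaw":0,"jaw":0.7},
    {"x":0,"y":0,"z":-0.28,"yaw":0,"jaw":0.7},
    {"x":0,"y":0,"z":-0.2,"yaw":0,"jaw":0.7},
    {"x":0,"y":0,"z":-0.05,"yaw":0,"jaw":0.7},
    {"x":0,"y":0,"z":0,"yaw":0,"jaw":0.7},
  ],
  squeeze=25,
)

```text
time: 17.0
position: [0.4921, 0.1126, 0.1483]
orientation: [[1.0, -0.015, -0.003], [-0.015, -1.0, -0.0], [-0.003, 0.0, -1.0]]
force: [0.3, 0.8, 0.3]
opening: 0.0601
grasp_force: 0.0
```

Request:
move_arm(
  series=[
    {"x":0,"y":-0.03,"z":0.002,"yaw":0,"jaw":0.5},
    {"x":0,"y":0,"z":0,"yaw":0,"jaw":0.2},
    {"x":0,"y":0,"z":0,"yaw":0,"jaw":0.2},
    {"x":0,"y":0,"z":0,"yaw":0,"jaw":0.2},
    {"x":0,"y":0,"z":0,"yaw":0,"jaw":0.2},
    {"x":0.024,"y":0,"z":0.039,"yaw":0,"jaw":0.2},
    {"x":0.026,"y":0,"z":0.038,"yaw":0,"jaw":0.2},
    {"x":0.029,"y":0,"z":0.036,"yaw":0,"jaw":0.2},
    {"x":0.031,"y":0,"z":0.034,"yaw":0,"jaw":0.2},
    {"x":0,"y":0,"z":0,"yaw":0,"jaw":0.2},
  ],
  squeeze=25,
)

```text
time: 18.0
position: [0.5106, 0.1069, 0.1724]
orientation: [[1.0, -0.017, 0.0], [-0.017, -1.0, -0.0], [0.0, 0.0, -1.0]]
force: [-1.6, 0.3, -0.2]
opening: 0.0242
grasp_force: 24.8
```

Request:
move_arm(
  series=[
    {"x":0.004,"y":-0.026,"z":0,"yaw":0.015,"jaw":0.2},
    {"x":0.015,"y":-0.068,"z":0,"yaw":0.04,"jaw":0.2},
    {"x":0.021,"y":-0.066,"z":0,"yaw":0.04,"jaw":0.2},
    {"x":0.026,"y":-0.064,"z":0,"yaw":0.04,"jaw":0.2},
    {"x":0.031,"y":-0.062,"z":0,"yaw":0.04,"jaw":0.2},
    {"x":0.036,"y":-0.059,"z":0,"yaw":0.04,"jaw":0.2},
    {"x":0.041,"y":-0.056,"z":0,"yaw":0.04,"jaw":0.2},
    {"x":0.045,"y":-0.053,"z":0,"yaw":0.04,"jaw":0.2},
    {"x":0.049,"y":-0.049,"z":0,"yaw":0.04,"jaw":0.2},
    {"x":0.053,"y":-0.045,"z":0,"yaw":0.04,"jaw":0.2},
  ],
  squeeze=25,
)

```text
time: 19.0
position: [0.558, 0.0249, 0.1709]
orientation: [[0.741, 0.671, -0.001], [0.671, -0.741, 0.001], [-0.0, -0.001, -1.0]]
force: [1.2, 2.9, -3.3]
opening: 0.0242
grasp_force: 24.7
```

Request:
move_arm(
  series=[
    {"x":0.056,"y":-0.041,"z":0,"yaw":0.04,"jaw":0.2},
    {"x":0.059,"y":-0.036,"z":0,"yaw":0.04,"jaw":0.2},
    {"x":0.062,"y":-0.031,"z":0,"yaw":0.04,"jaw":0.2},
    {"x":0.064,"y":-0.026,"z":0,"yaw":0.04,"jaw":0.2},
    {"x":0.066,"y":-0.021,"z":0,"yaw":0.04,"jaw":0.2},
    {"x":0.068,"y":-0.016,"z":0,"yaw":0.04,"jaw":0.2},
    {"x":0.069,"y":-0.01,"z":0,"yaw":0.04,"jaw":0.2},
    {"x":0.069,"y":-0.005,"z":0,"yaw":0.04,"jaw":0.2},
    {"x":0.069,"y":0.001,"z":0,"yaw":0.04,"jaw":0.2},
    {"x":0.035,"y":0.003,"z":0,"yaw":0.02,"jaw":0.2},
    {"x":0,"y":0,"z":0,"yaw":0,"jaw":0.2},
  ],
  squeeze=25,
)

```text
time: 20.1
position: [0.6506, -0.0019, 0.1704]
orientation: [[0.078, 0.997, -0.001], [0.997, -0.078, 0.001], [0.001, -0.001, -1.0]]
force: [0.2, 1.2, -3.9]
opening: 0.0239
grasp_force: 24.9
```

Request:
move_arm(
  series=[
    {"x":-0.002,"y":-0.031,"z":-0.034,"yaw":0,"jaw":0.2},
    {"x":-0.002,"y":-0.028,"z":-0.036,"yaw":0,"jaw":0.2},
    {"x":-0.002,"y":-0.026,"z":-0.038,"yaw":0,"jaw":0.2},
    {"x":-0.001,"y":-0.02,"z":-0.032,"yaw":0,"jaw":0.2},
    {"x":0,"y":0,"z":0,"yaw":0,"jaw":0.2},
  ],
  squeeze=25,
)

```text
time: 20.6
position: [0.6502, -0.0159, 0.1519]
orientation: [[0.079, 0.997, 0.003], [0.997, -0.079, 0.005], [0.005, 0.002, -1.0]]
force: [-0.0, 9.3, 2.3]
opening: 0.0241
grasp_force: 25.3
```

Request:
move_arm(
  series=[
    {"x":0,"y":0,"z":0,"yaw":0,"jaw":0.5},
    {"x":0,"y":0,"z":0,"yaw":0,"jaw":0.7},
    {"x":0,"y":0,"z":0,"yaw":0,"jaw":0.7},
    {"x":0,"y":0,"z":0.25,"yaw":0,"jaw":0.7},
    {"x":0,"y":0,"z":0.3,"yaw":0,"jaw":0.7},
    {"x":-0.22,"y":0.15,"z":0,"yaw":0.019,"jaw":0},
    {"x":-0.22,"y":0.2,"z":0,"yaw":0,"jaw":0},
    {"x":-0.22,"y":0.2,"z":0,"yaw":0,"jaw":0},
    {"x":0,"y":0.15,"z":-0.2,"yaw":0,"jaw":0},
    {"x":0,"y":0,"z":-0.3,"yaw":0,"jaw":0},
    {"x":0,"y":0,"z":-0.3,"yaw":0,"jaw":0},
    {"x":0,"y":0,"z":-0.18,"yaw":0,"jaw":0},
    {"x":0,"y":0,"z":0,"yaw":0,"jaw":0},
  ],
  squeeze=25,
)

```text
time: 21.9
position: [0.5461, 0.0864, 0.0813]
orientation: [[0.04, 0.999, -0.011], [0.999, -0.04, -0.001], [-0.001, -0.011, -1.0]]
force: [-0.7, 0.9, -1.0]
opening: 0.0002
grasp_force: 0.0
```

Request:
move_arm(
  series=[
    {"x":0.03,"y":0.04,"z":-0.03,"yaw":0,"jaw":0},
    {"x":0,"y":0.05,"z":0,"yaw":0,"jaw":0},
    {"x":0,"y":0.05,"z":0,"yaw":0,"jaw":0},
    {"x":0,"y":0.05,"z":0,"yaw":0,"jaw":0},
    {"x":0,"y":0.04,"z":0,"yaw":0,"jaw":0},
    {"x":0,"y":0.03,"z":0,"yaw":0,"jaw":0},
    {"x":0,"y":0.03,"z":0,"yaw":0,"jaw":0},
  ],
  squeeze=25,
)

```text
time: 22.6
position: [0.555, 0.1309, 0.0818]
orientation: [[0.04, 0.999, 0.0], [0.999, -0.04, -0.0], [-0.0, 0.0, -1.0]]
force: [-0.0, 0.8, 0.0]
opening: -0.0
grasp_force: 0.0
```

Request:
move_arm(
  series=[
    {"x":0.001,"y":0.02,"z":0,"yaw":0,"jaw":0},
    {"x":0.001,"y":0.02,"z":0,"yaw":0,"jaw":0},
  ],
  squeeze=25,
)

```text
time: 22.8
position: [0.5553, 0.1366, 0.0815]
orientation: [[0.04, 0.999, -0.0], [0.999, -0.04, -0.0], [-0.0, -0.0, -1.0]]
force: [0.2, 0.3, 0.9]
opening: -0.0004
grasp_force: 0.0
```

Request:
move_arm(
  series=[
    {"x":0,"y":0.015,"z":0,"yaw":0,"jaw":0},
    {"x":0,"y":0.015,"z":0,"yaw":0,"jaw":0},
  ],
  squeeze=25,
)

```text
time: 23.0
position: [0.5553, 0.1403, 0.0815]
orientation: [[0.04, 0.999, -0.0], [0.999, -0.04, -0.002], [-0.002, -0.0, -1.0]]
force: [-0.6, -5.1, 0.8]
opening: -0.0002
grasp_force: 2.4
```

Request:
move_arm(
  series=[
    {"x":0,"y":0.015,"z":0,"yaw":0,"jaw":0},
    {"x":0,"y":0.015,"z":0,"yaw":0,"jaw":0},
  ],
  squeeze=25,
)

```text
time: 23.2
position: [0.5553, 0.1446, 0.0815]
orientation: [[0.04, 0.999, -0.0], [0.999, -0.04, -0.001], [-0.001, -0.0, -1.0]]
force: [0.6, -4.0, -0.2]
opening: -0.0002
grasp_force: 2.2
```

Request:
move_arm(
  series=[
    {"x":0,"y":0.012,"z":0,"yaw":0,"jaw":0},
    {"x":0,"y":0.012,"z":0,"yaw":0,"jaw":0},
  ],
  squeeze=25,
)

```text
time: 23.4
position: [0.5553, 0.1488, 0.0815]
orientation: [[0.04, 0.999, -0.0], [0.999, -0.04, -0.0], [-0.0, -0.0, -1.0]]
force: [0.3, -3.2, -0.8]
opening: -0.0004
grasp_force: 2.1
```

Request:
move_arm(
  series=[
    {"x":0,"y":0.01,"z":0,"yaw":0,"jaw":0},
    {"x":0,"y":0.01,"z":0,"yaw":0,"jaw":0},
  ],
  squeeze=25,
)

```text
time: 23.6
position: [0.5551, 0.1508, 0.0815]
orientation: [[0.039, 0.999, -0.001], [0.999, -0.039, -0.003], [-0.003, -0.001, -1.0]]
force: [-1.7, -10.6, 2.3]
opening: 0.0006
grasp_force: 5.4
```

The tub slid about 12 mm further. I'll press slightly more to confirm the real stop.

Request:
move_arm(
  series=[
    {"x":0,"y":0.008,"z":0,"yaw":0,"jaw":0},
    {"x":0,"y":0.004,"z":0,"yaw":0,"jaw":0},
  ],
  squeeze=25,
)

```text
time: 23.8
position: [0.5548, 0.1508, 0.0816]
orientation: [[0.039, 0.999, -0.002], [0.999, -0.039, -0.006], [-0.006, -0.002, -1.0]]
force: [-2.0, -15.4, 1.9]
opening: -0.0003
grasp_force: 7.0
```

Request:
move_arm(
  series=[
    {"x":0,"y":-0.06,"z":0,"yaw":0,"jaw":0},
    {"x":0,"y":-0.2,"z":0,"yaw":0,"jaw":0},
    {"x":0,"y":-0.2,"z":0.15,"yaw":0,"jaw":0},
    {"x":0,"y":-0.15,"z":0.3,"yaw":0,"jaw":0},
    {"x":0,"y":-0.25,"z":0.3,"yaw":0,"jaw":0},
    {"x":0,"y":-0.3,"z":0.25,"yaw":0,"jaw":0.3},
    {"x":0,"y":0,"z":0,"yaw":0,"jaw":0.7},
  ],
  squeeze=25,
)

```text
time: 24.5
position: [0.5598, -0.0114, 0.226]
orientation: [[0.044, 0.999, 0.014], [0.999, -0.044, -0.002], [-0.001, 0.014, -1.0]]
force: [-0.4, 0.0, 0.7]
opening: 0.0283
grasp_force: 0.0
```

```bash
python3 - <<'E'
from h import *
t=grab_frame("top");s=grab_frame("side")
g=blob(t,(45,80,30),(85,255,255),(190,185,225,240))
y=[onz(t,(np.flatnonzero(g[r]).max()+.5,r),.092)[1] for r in range(200,226) if g[r].any()]
print("rim",np.median(y) if y else None)
for n,f,b in(("t",t,(230,155,270,185)),("s",s,(230,190,260,215))):
    q=np.argwhere(blob(f,(20,120,90),(40,255,255),b,30))[:,::-1];print(n,len(q),q.mean(0) if len(q) else 0, onz(f,q.mean(0),.165) if len(q) else 0)
o=get_obs();print(o["position"],o["time"])
E
```

```text
rim 0.15731559328777103
t 0 0 0
s 132 [243.09090909 200.12121212] [ 0.6658415  -0.01298898  0.165     ]
[ 0.55619227 -0.00782527  0.22040989] 24.6
```

The rim is now at .157 and the stop is solid (grip force rose with the push), so the tub is home. Next I'll regrip the knob where I left it.

Request:
move_arm(
  series=[
    {"x":0.2,"y":-0.02,"z":0,"yaw":-0.01,"jaw":0.7},
    {"x":0.22,"y":-0.02,"z":0,"yaw":-0.01,"jaw":0.7},
    {"x":0.21,"y":-0.02,"z":0,"yaw":0,"jaw":0.7},
    {"x":0,"y":0,"z":0,"yaw":0,"jaw":0.7},
  ],
  squeeze=25,
)

```text
time: 25.0
position: [0.6514, -0.0151, 0.2157]
orientation: [[0.078, 0.997, -0.003], [0.997, -0.078, 0.002], [0.002, -0.003, -1.0]]
force: [0.3, 0.1, -0.3]
opening: 0.0596
grasp_force: 0.0
```

```bash
python3 - <<'E'
from h import *
s=grab_frame("side");cv2.imwrite("pics/s6.png",cv2.resize(s["img"][140:280,190:330,::-1],None,fx=4,fy=4,interpolation=2))
print(proj(s,np.array([.650,-.017,.165])),(proj(s,np.array([.650,-.017,.165]))-[190,140])*4)
print(get_obs()["position"])
E
```

```text
[248.95259343 200.12607238] [235.81037374 240.50428954]
[ 0.64956807 -0.01494615  0.21583834]
```

View pics/s6.png

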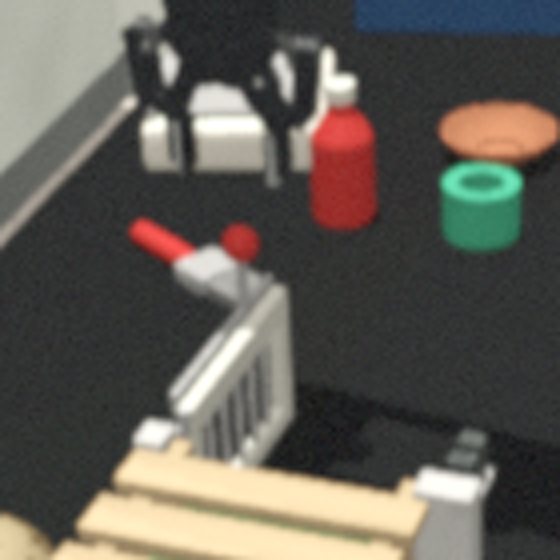

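The knob is at (240,241), predicted (236,241), and the fingers are right above it. Down, pinch, lift and swing.

Request:
move_arm(
  series=[
    {"x":-0.005,"y":-0.014,"z":-0.15,"yaw":0,"jaw":0.7},
    {"x":0,"y":0,"z":-0.2,"yaw":0,"jaw":0.7},
    {"x":0,"y":0,"z":-0.095,"yaw":0,"jaw":0.7},
    {"x":0,"y":0,"z":0,"yaw":0,"jaw":0.2},
    {"x":0,"y":0,"z":0,"yaw":0,"jaw":0.2},
    {"x":0,"y":0,"z":0,"yaw":0,"jaw":0.2},
    {"x":0,"y":0,"z":0,"yaw":0,"jaw":0.2},
    {"x":0,"y":0,"z":0,"yaw":0,"jaw":0.2},
    {"x":0.001,"y":0.024,"z":0.039,"yaw":0,"jaw":0.2},
    {"x":0.002,"y":0.026,"z":0.038,"yaw":0,"jaw":0.2},
    {"x":0.002,"y":0.028,"z":0.036,"yaw":0,"jaw":0.2},
    {"x":0.002,"y":0.031,"z":0.034,"yaw":0,"jaw":0.2},
    {"x":0,"y":0,"z":0,"yaw":0,"jaw":0.2},
  ],
  squeeze=25,
)

```text
time: 26.35
position: [0.6507, -0.002, 0.1758]
orientation: [[0.079, 0.997, 0.002], [0.997, -0.079, -0.0], [0.0, 0.002, -1.0]]
force: [0.7, -0.3, -2.2]
opening: 0.0242
grasp_force: 24.8
```

Request:
move_arm(
  series=[
    {"x":-0.035,"y":-0.003,"z":0,"yaw":-0.02,"jaw":0.2},
    {"x":-0.069,"y":-0.001,"z":0,"yaw":-0.04,"jaw":0.2},
    {"x":-0.069,"y":0.005,"z":0,"yaw":-0.04,"jaw":0.2},
    {"x":-0.069,"y":0.01,"z":0,"yaw":-0.04,"jaw":0.2},
    {"x":-0.068,"y":0.016,"z":0,"yaw":-0.04,"jaw":0.2},
    {"x":-0.066,"y":0.021,"z":0,"yaw":-0.04,"jaw":0.2},
    {"x":-0.064,"y":0.026,"z":0,"yaw":-0.04,"jaw":0.2},
    {"x":-0.062,"y":0.031,"z":0,"yaw":-0.04,"jaw":0.2},
    {"x":-0.059,"y":0.036,"z":0,"yaw":-0.04,"jaw":0.2},
    {"x":-0.056,"y":0.041,"z":0,"yaw":-0.04,"jaw":0.2},
  ],
  squeeze=25,
)

```text
time: 27.35
position: [0.557, 0.024, 0.1749]
orientation: [[0.747, 0.665, -0.0], [0.665, -0.747, -0.002], [-0.001, 0.001, -1.0]]
force: [-1.4, -2.1, -0.6]
opening: 0.024
grasp_force: 24.9
```

Request:
move_arm(
  series=[
    {"x":-0.053,"y":0.045,"z":0,"yaw":-0.04,"jaw":0.2},
    {"x":-0.049,"y":0.049,"z":0,"yaw":-0.04,"jaw":0.2},
    {"x":-0.045,"y":0.053,"z":0,"yaw":-0.04,"jaw":0.2},
    {"x":-0.041,"y":0.056,"z":0,"yaw":-0.04,"jaw":0.2},
    {"x":-0.036,"y":0.059,"z":0,"yaw":-0.04,"jaw":0.2},
    {"x":-0.031,"y":0.062,"z":0,"yaw":-0.04,"jaw":0.2},
    {"x":-0.026,"y":0.064,"z":0,"yaw":-0.04,"jaw":0.2},
    {"x":-0.018,"y":0.05,"z":0,"yaw":-0.03,"jaw":0.2},
    {"x":-0.01,"y":0.033,"z":0,"yaw":-0.02,"jaw":0.2},
    {"x":-0.007,"y":0.025,"z":0,"yaw":-0.015,"jaw":0.2},
    {"x":0,"y":0,"z":0,"yaw":0,"jaw":0.2},
  ],
  squeeze=25,
)

```text
time: 28.45
position: [0.5091, 0.0993, 0.1747]
orientation: [[0.999, 0.042, -0.002], [0.042, -0.999, -0.0], [-0.002, -0.0, -1.0]]
force: [-4.6, -1.2, 1.5]
opening: 0.0243
grasp_force: 25.1
```

Request:
move_arm(
  series=[
    {"x":-0.006,"y":0.014,"z":0,"yaw":-0.008,"jaw":0.2},
    {"x":-0.003,"y":0.014,"z":0,"yaw":-0.008,"jaw":0.2},
    {"x":-0.014,"y":0,"z":-0.018,"yaw":0,"jaw":0.2},
    {"x":-0.014,"y":0,"z":-0.018,"yaw":0,"jaw":0.2},
    {"x":-0.014,"y":0,"z":-0.018,"yaw":0,"jaw":0.2},
    {"x":-0.01,"y":0,"z":-0.013,"yaw":0,"jaw":0.2},
    {"x":0,"y":0,"z":0,"yaw":0,"jaw":0.2},
  ],
  squeeze=25,
)

```text
time: 29.15
position: [0.4998, 0.1031, 0.1643]
orientation: [[1.0, 0.008, -0.003], [0.008, -1.0, -0.0], [-0.003, 0.0, -1.0]]
force: [-6.0, -0.6, 2.6]
opening: 0.0238
grasp_force: 25.2
```

Request:
move_arm(
  series=[
    {"x":-0.007,"y":0,"z":-0.01,"yaw":0,"jaw":0.2},
    {"x":0,"y":0,"z":0,"yaw":0,"jaw":0.2},
  ],
  squeeze=25,
)

```text
time: 29.35
position: [0.4997, 0.1031, 0.164]
orientation: [[1.0, 0.008, -0.001], [0.008, -1.0, -0.0], [-0.001, 0.0, -1.0]]
force: [-6.5, -1.2, 6.5]
opening: 0.0242
grasp_force: 25.5
```

Request:
move_arm(
  series=[
    {"x":-0.007,"y":0,"z":-0.01,"yaw":0,"jaw":0.2},
    {"x":0,"y":0,"z":0,"yaw":0,"jaw":0.2},
  ],
  squeeze=25,
)

```text
time: 29.55
position: [0.4996, 0.1031, 0.1638]
orientation: [[1.0, 0.009, 0.002], [0.009, -1.0, -0.0], [0.002, 0.0, -1.0]]
force: [-6.9, -2.0, 11.7]
opening: 0.0241
grasp_force: 25.8
```

On the horn again. Ease in.

Request:
move_arm(
  series=[
    {"x":0,"y":0.01,"z":0,"yaw":-0.004,"jaw":0.2},
    {"x":0,"y":0.01,"z":0,"yaw":-0.004,"jaw":0.2},
  ],
  squeeze=25,
)

```text
time: 29.75
position: [0.4994, 0.1048, 0.1638]
orientation: [[1.0, -0.008, 0.001], [-0.008, -1.0, -0.003], [0.001, 0.003, -1.0]]
force: [-9.4, -5.2, 12.1]
opening: 0.0243
grasp_force: 25.8
```

Request:
move_arm(
  series=[
    {"x":0,"y":0.01,"z":0,"yaw":-0.004,"jaw":0.2},
    {"x":0,"y":0,"z":0,"yaw":0,"jaw":0.2},
  ],
  squeeze=25,
)

```text
time: 29.95
position: [0.4981, 0.1073, 0.1626]
orientation: [[1.0, -0.016, -0.002], [-0.016, -1.0, -0.001], [-0.002, 0.001, -1.0]]
force: [-9.1, -2.7, 5.6]
opening: 0.024
grasp_force: 25.3
```

Request:
move_arm(
  series=[
    {"x":0,"y":0.009,"z":0,"yaw":-0.004,"jaw":0.2},
    {"x":0,"y":0,"z":0,"yaw":0,"jaw":0.2},
  ],
  squeeze=25,
)

```text
time: 30.15
position: [0.4971, 0.1087, 0.1615]
orientation: [[1.0, -0.024, -0.004], [-0.024, -1.0, -0.001], [-0.004, 0.001, -1.0]]
force: [-8.5, -2.4, 5.1]
opening: 0.0241
grasp_force: 25.3
```

Request:
move_arm(
  series=[
    {"x":-0.015,"y":0,"z":-0.016,"yaw":0,"jaw":0.2},
    {"x":-0.012,"y":0,"z":-0.016,"yaw":0,"jaw":0.2},
    {"x":0,"y":0,"z":0,"yaw":0,"jaw":0.2},
  ],
  squeeze=25,
)

```text
time: 30.45
position: [0.4938, 0.1091, 0.1564]
orientation: [[1.0, -0.023, -0.002], [-0.023, -1.0, 0.0], [-0.002, -0.0, -1.0]]
force: [-5.9, 0.6, 3.5]
opening: 0.0245
grasp_force: 25.2
```

Request:
move_arm(
  series=[
    {"x":-0.008,"y":0,"z":-0.014,"yaw":0,"jaw":0.2},
    {"x":0,"y":0,"z":0,"yaw":0,"jaw":0.2},
  ],
  squeeze=25,
)

```text
time: 30.65
position: [0.4927, 0.109, 0.1543]
orientation: [[1.0, -0.024, -0.002], [-0.024, -1.0, 0.0], [-0.002, 0.0, -1.0]]
force: [-5.9, -0.2, 2.2]
opening: 0.0243
grasp_force: 25.2
```

Request:
move_arm(
  series=[
    {"x":-0.006,"y":0,"z":-0.014,"yaw":0,"jaw":0.2},
    {"x":0,"y":0,"z":0,"yaw":0,"jaw":0.2},
  ],
  squeeze=25,
)

```text
time: 30.85
position: [0.4927, 0.109, 0.1535]
orientation: [[1.0, -0.024, -0.0], [-0.024, -1.0, -0.0], [-0.0, 0.0, -1.0]]
force: [-6.5, -0.8, 6.8]
opening: 0.0242
grasp_force: 25.5
```

Bottomed out. Light pull test, then release and retreat.

Request:
move_arm(
  series=[
    {"x":0,"y":-0.02,"z":0,"yaw":0,"jaw":0.2},
    {"x":0,"y":-0.02,"z":0,"yaw":0,"jaw":0.2},
    {"x":0,"y":0,"z":0,"yaw":0,"jaw":0.2},
  ],
  squeeze=25,
)

```text
time: 31.15
position: [0.4928, 0.107, 0.1535]
orientation: [[1.0, -0.024, 0.001], [-0.024, -1.0, 0.009], [0.001, -0.009, -1.0]]
force: [-5.8, 11.6, 5.7]
opening: 0.024
grasp_force: 25.6
```

Request:
move_arm(
  series=[
    {"x":0,"y":0.033,"z":0.006,"yaw":0,"jaw":0.2},
    {"x":0,"y":0,"z":0,"yaw":0,"jaw":0.35},
    {"x":0,"y":0,"z":0,"yaw":0,"jaw":0.5},
    {"x":0,"y":0,"z":0,"yaw":0,"jaw":0.7},
    {"x":0,"y":0,"z":0,"yaw":0,"jaw":0.7},
    {"x":0,"y":0,"z":0.15,"yaw":0,"jaw":0.7},
    {"x":0,"y":0,"z":0.28,"yaw":0,"jaw":0.7},
    {"x":0,"y":0,"z":0.28,"yaw":0,"jaw":0.7},
    {"x":0,"y":-0.28,"z":0.1,"yaw":0,"jaw":0.7},
    {"x":0,"y":-0.28,"z":0,"yaw":0,"jaw":0.7},
    {"x":0,"y":-0.28,"z":0,"yaw":0,"jaw":0.7},
    {"x":0,"y":-0.28,"z":0,"yaw":0,"jaw":0.7},
    {"x":0,"y":-0.28,"z":0,"yaw":0,"jaw":0.7},
    {"x":0,"y":-0.28,"z":0,"yaw":0,"jaw":0.7},
    {"x":0,"y":0,"z":0,"yaw":0,"jaw":0.7},
  ],
  squeeze=25,
)

```text
time: 32.65
position: [0.4927, -0.1491, 0.2749]
orientation: [[1.0, -0.03, 0.0], [-0.03, -1.0, -0.003], [0.001, 0.003, -1.0]]
force: [0.2, 0.6, 0.5]
opening: 0.0599
grasp_force: 0.0
```

```bash
python3 - <<'E'
from h import *
t=grab_frame("top");s=grab_frame("side")
pt=np.argwhere(blob(t,(20,120,90),(40,255,255),(195,200,245,240),30))[:,::-1].mean(0)
ps=np.argwhere(blob(s,(20,120,90),(40,255,255),(255,200,320,250),30))[:,::-1].mean(0)
print(tri((t,s),(pt,ps)))
g=blob(t,(45,80,30),(85,255,255),(190,185,225,240))
print("rim",np.median([onz(t,(np.flatnonzero(g[r]).max()+.5,r),.092)[1] for r in range(200,226) if g[r].any()]))
t0=pickle.load(open("top.pkl","rb"))["img"]; d=cv2.absdiff(t0,t["img"]).max(2)
for n,(x0,y0,x1,y1) in dict(shell=(160,138,210,174),jarA=(136,250,172,280),brush=(300,124,340,174),bottle=(350,155,378,185),tape=(348,195,380,225),dish=(386,184,428,225),jarP=(350,245,380,272)).items(): print(n,int((d[y0:y1,x0:x1]>50).sum()))
E
```

```text
(array([0.49214763, 0.10842039, 0.16419727]), [0.0005071110136616894, 0.0005071110136617497])
rim 0.15731559328777103
shell 0
jarA 0
brush 0
bottle 0
tape 0
dish 0
jarP 0
```

The knob is at z = .164, so the bar is level. The gate is held by the keeper, the tub is home, and the seven bystanders show no change.

```bash
python3 -c "
from station import ticket
print(ticket.finish_job())"
```

```text
the job is handed in; nothing more can be done
None
```

The job is handed in at about 33 s: the tub is fully home and the gate is latched (it held against a 12 N pull), with the other things unmoved; my first push stopped about 12 mm short, so I unlatched and reopened the gate, pushed the tub home and relatched it.

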